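# Clamp the valve block in the bench fixture

### The arm

A 6-joint arm with a two-finger parallel gripper is mounted at the origin on the work surface. World frame = base frame: x ahead of the robot, y to its left, z up, the work surface at z = 0. Lengths are in m, angles in degrees, forces in N, time in s.
With the tool pointing down it reaches from about 0.3 to 0.75 m from the base axis. Payload 8.5 kg.
Tool frame: the origin (TCP) lies between the finger pads; the fingertips stand env.finger_overhang ahead of it and the grasp point (between the pads) lies 2 mm behind it (env.finger_overhang is the distance from the TCP to the fingertips, in m); z points along the fingers, y is the line along which they close (so a half turn about z gives the same grasp; the last joint's range is limited). The gripper opens to 85 mm and grips with 20 to 120 N. Pads are 22 mm wide; open, the fingers measure 114 mm over their backs; the gripper's body (76 mm by 85 mm) begins 54 mm behind the grasp point. The pads swing forward as they close: fully open they stand 13 mm farther back than shut.
Start: joints at [-86.305, 21.807, 74.336, -0, 83.858, -12.336], TCP at [0.152, -0.529, 0.248] pointing down, gripper open.
Joint ranges: [-178.18, 178.18], [-50.72, 133.34], [12.68, 142.11], [-81.47, 261.47], [9.98, 163.14], [-165.26, 165.26]. Speed limits (degrees/s): [136.94, 136.94, 180, 180, 180, 180].

### API

Orientations are given as a 3x3 rotation matrix whose columns are the frame's x, y, z axes.
In Python, from rig import env gives the robot as it stands. The module is installed in compiled form; this text tells all that it offers.
- The arm moves only by the tool jog_arm, never from a script. Its arguments are lists of equal length, an entry for each row: "hand": the finger opening in m, from 0 to 0.0854; "travel": the shift along the world's x, y, z in m, a list of three; "yaw": the turn about the world's z in rad. A call has exactly 5 rows; each row shifts and turns the commanded pose from where the row before left it; what a row does not reach is not made up. A row lasts 1/8 s, in which the tool goes at most 62.5 mm and 10.7 degrees, less where a joint would pass 70% of its speed; a pose out of reach is approached as far as the arm can. A call is refused whole if a number of a shift passes 0.0625 or a number of a turn 0.188, either way. A call with a gripper value outside its range is refused whole. The fingers move at their own pace and stop on an object; "grip_force" is the grip in N (left out, the last holds). Time passes only in rows, so rows that do not move let the fingers close, or fill a call up. It gives the time, the measured TCP pose, the force, the opening and the grip force at its end, in the units of the state.
- env.observe(): the state, without advancing time (a new reading comes with each control period).
- env.get_image(name): name is "side" or "top" or "wrist"; returns the picture (384x512x3 uint8, red, green, blue); there is no depth.
- env.calibration(name): a dict with "fx", "fy", "cx", "cy" (pixels), "position" and "rotation" of the camera in the world; the wrist camera has in their place "hand_eye" (4x4, takes a point from camera to tool coordinates, whose origin is the TCP and whose axes are the flange's). Camera axes: x right, y down, z forward; pixel columns grow to the right and rows downward; lengths in m; the calibration is good to about 2 mm. A picture is of the moment at which its call begins: read the wrist's pose just before it. calibration takes no time and is no camera call.
- env.close_job(): hands the job in; it is judged then, once.
The state is a dict: "time_s": time; "q": joint angles; "qvel": joint speeds; "joint_efforts": joint torques, N m; "position": TCP position; "tool_rot": TCP orientation; "ft_force": force on the tool from outside, world axes, zero at the start; "wrist_torque": the same for the moment, N m; "grip_width": finger opening in m; "gripper_force": force on a finger pad.
Only numpy, scipy, OpenCV 4.12 (cv2) and the standard library are available. Lean on these libraries where they do the work, as an engineer would, in place of code of your own. Each camera call takes 0.05 s, during which the arm holds its last target. There are 200 camera calls.

### The job

Push the sliding jaw of the fixture that holds the rectangular valve block forward until the block sits snugly between the jaw and the fixed end stop, then flip that jaw's cam lever over, all the way down, to lock it. Leave the look-alike fixture with the round cover as it is.

Things in the scene. Friction and masses are not known exactly. Their poses are not given: they have to be found in the camera images.
- fixture: Fixed clamping fixture with the rectangular block: steel plate 320 x 110 x 12 mm, origin centre of its underside. x runs along its rail from the near, open end to the end stop (80 wide, 60 high, inner face x=+135 mm), y left, z up. Rail 30 wide, top z=40, x -155 to +55. A grey jaw 110 long, 64 wide slides on it. A twin fixture holds a round cover; which is left or right varies.
- jaw (a joint): Sliding jaw, m along the fixture's +x, 0 open to 0.064; starts 0 to 0.03; 0.060 = block hard against jaw and stop. Front face at x=0.005+jaw. At its back an upright push plate 62 mm wide, z 14 to 70 mm, back face at x=-0.105+jaw, free space behind it over the rail: push it to +x. Slides with 2 N, 2 to 6 N more when pushing the block; held by the cam's friction once the lever is down.
- cam_lever (a joint): Lever on the jaw, rad: bar 12 mm thick with black ball 28 mm dia., centre 85 mm from a pivot parallel to the fixture's x at x=-0.0425+jaw, y=0, z=0.058 m. Ball at y=-85 sin(q-0.15), z=58+85 cos(q-0.15) mm. 0 = up, free; 1.62 = end stop, nearly level to -y, locked. Starts 0 to 0.35, stays where left, stiffer from 0.8 (up to 10 N at the ball), dead centre 1.48.
- valve_block: Green hydraulic valve block, loose, 70 mm (its x) x 60 x 45 high, about 0.5 kg, bright machined top with bores. Origin: centre of its underside. Stands on the fixture's plate (z = 12 mm) between jaw and end stop, its x roughly along the fixture's x, 2 to 15 mm short of the stop.
- spare_knob (a point): Centre of the black ball on the lever of the twin fixture, the one with the round cover; to be left alone.
Things that resemble listed ones, but are neither listed nor needed, are in the scene too. What is shaped like the valve_block but orange or yellow is not meant.

How it is judged:
By the outcome, as a careful person would: the job done as asked, in the order asked, and still so for the second after the job is handed in, with the robot touching nothing.
It also fails if it takes over 45 s, if anything falls off the work surface, if the arm or the gripper's body presses on something with over 40 N, if the wrist force passes 120 N, or if a joint passes its speed limit or range.

## Working session

There is one attempt and no reset: what is moved stays moved. The work goes in short steps, Python scripts to look and compute and a tool call to move; the robot and the scene stay as the last step left them, time stands still between calls to the robot, and variables do not carry over. Pictures are saved under pics/ and viewed, at most 10 in all, crops included, and the job is handed in when it is done.

Besides the shell and the picture viewer there is one more tool, called after "Emit:" as name(argument=value, ...) on one line, values as JSON. jog_arm: Moves the arm, as the interface text tells. Its arguments: {"type":"object","properties":{"hand":{"type":"array"},"travel":{"type":"array"},"yaw":{"type":"array"},"grip_force":{"type":"number"}},"required":["hand","travel","yaw"]}

```bash
mkdir -p pics; python3 - <<'E'
from rig import env
import cv2,numpy as np
for n in("side","top"):
    im=env.get_image(n);cv2.imwrite(f"pics/{n}0.png",im[:,:,::-1])
    c=env.calibration(n);print(n,c)
s=env.observe();print(s["time_s"],s["position"],s["tool_rot"],env.finger_overhang,s["ft_force"])
E
```

```text
side {'fx': 359.4891099556575, 'fy': 359.4891099556575, 'cx': 257.0845762951343, 'cy': 191.0824923069446, 'position': array([0.1952652 , 0.6280666 , 0.61379377]), 'rotation': array([[-0.9304963 , -0.19351666,  0.31101115],
       [-0.36613262,  0.51711705, -0.77365164],
       [-0.01111469, -0.83375132, -0.55202826]])}
top {'fx': 368.7507204174326, 'fy': 368.7507204174326, 'cx': 258.47286088289155, 'cy': 193.918465353652, 'position': array([ 0.4422349 , -0.06945731,  1.0782492 ]), 'rotation': array([[-8.72635907e-05, -9.97857298e-01,  6.54278650e-02],
       [-9.99837907e-01, -1.09091525e-03, -1.79713520e-02],
       [ 1.80042210e-02, -6.54188278e-02, -9.97695457e-01]])}
0.1 [ 0.15186922 -0.52836626  0.24778654] [[ 9.61114070e-01  2.76151661e-01 -6.68099660e-05]
 [ 2.76151517e-01 -9.61113255e-01  1.28499559e-03]
 [ 2.90641722e-04 -1.25347701e-03 -9.99999172e-01]] 0.017 [-0.22022751 -0.05781536  0.25717968]
```

View pics/top0.png

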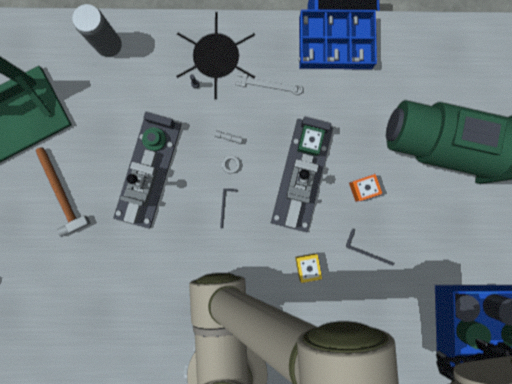

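View pics/side0.png

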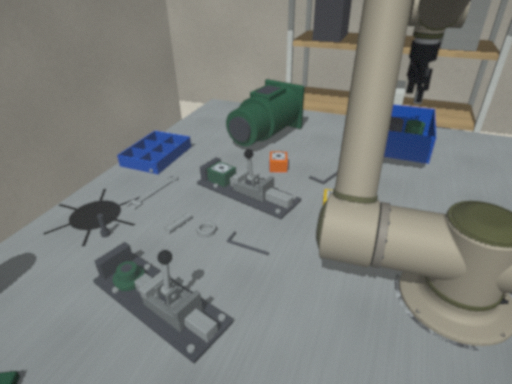

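The top view shows two candidates. The left fixture, around (150,170), has a round green cover at (153,138). The right one, around (303,175), has a square-cornered green block with a bright top at (313,139), so it fits. The orange (367,187) and yellow (308,267) blocks are loose decoys. The side view agrees: block at (221,173), its lever ball at (249,154). I'll confirm with a crop and measure.

```bash
cat > h.py <<'E'
import numpy as np,cv2
from rig import env
def ray(n,u,v):
    c=env.calibration(n);d=c["rotation"]@np.array([(u-c["cx"])/c["fx"],(v-c["cy"])/c["fy"],1]);return c["position"],d
def onz(n,u,v,z):
    p,d=ray(n,u,v);return p+d*(z-p[2])/d[2]
def proj(n,P):
    c=env.calibration(n);q=(np.asarray(P)-c["position"])@c["rotation"];return np.array([c["fx"]*q[0]/q[2]+c["cx"],c["fy"]*q[1]/q[2]+c["cy"]])
def tri(u1,u2):
    (p,d),(r,e)=ray("top",*u1),ray("side",*u2)
    t=np.linalg.lstsq(np.c_[d,-e],r-p,rcond=None)[0];a=p+d*t[0];b=r+e*t[1];return (a+b)/2,np.linalg.norm(a-b)
E
python3 - <<'E'
from h import *
im=cv2.imread("pics/top0.png")
x0,y0,x1,y1=262,105,347,240
c=im[y0:y1,x0:x1]
a=cv2.resize(c,None,fx=4.4,fy=4.4,interpolation=cv2.INTER_CUBIC)
s=cv2.imread("pics/side0.png")[140:220,185:310]
b=cv2.resize(s,None,fx=3.3,fy=3.3,interpolation=cv2.INTER_CUBIC)
o=np.zeros((600,800,3),np.uint8);o[:min(594,a.shape[0]),:a.shape[1]]=a[:594];o[:b.shape[0],380:380+b.shape[1]]=b
cv2.imwrite("pics/crop.png",o)
hsv=cv2.cvtColor(im,cv2.COLOR_BGR2HSV)
for x0,x1 in((262,330),(105,180)):
    m=np.zeros(im.shape[:2],np.uint8);m[108:235,x0:x1]=(hsv[108:235,x0:x1,2]<95)
    cs=cv2.findContours(m,0,2)[0];k=max(cs,key=cv2.contourArea);r=cv2.minAreaRect(k);bx=cv2.boxPoints(r)
    print(r);W=np.array([onz("top",*p,.012) for p in bx]);print(bx,W.round(4),np.linalg.norm(W-np.roll(W,1,0),axis=1))
for n,(x0,x1,y0,y1) in(("top",(290,315,160,190)),("side",(240,258,145,163))):
    i=cv2.imread(f"pics/{n}0.png")[y0:y1,x0:x1].max(2);m=(i<45).astype(np.uint8)
    N,l,st,ce=cv2.connectedComponentsWithStats(m)
    print(n,[(st[j],ce[j]+[x0,y0]) for j in range(1,N) if st[j,4]>10])
E
```

```text
((302.8662414550781, 173.47740173339844), (38.233909606933594, 111.20953369140625), 14.349332809448242)
[[270.56497  222.60962 ]
 [298.12637  114.86954 ]
 [335.1675   124.345184]
 [307.6061   232.08527 ]] [[ 0.4292 -0.1235  0.012 ]
 [ 0.7456 -0.2055  0.012 ]
 [ 0.7178 -0.3146  0.012 ]
 [ 0.4019 -0.2305  0.012 ]] [0.11033297 0.32681054 0.11263279 0.32686905]
((148.60174560546875, 169.70989990234375), (39.39439392089844, 110.54397583007812), 16.53483772277832)
[[113.98877 217.09044]
 [145.4494  111.11779]
 [183.21472 122.32936]
 [151.75409 228.302  ]] [[0.4451 0.3255 0.012 ]
 [0.7545 0.242  0.012 ]
 [0.7217 0.1315 0.012 ]
 [0.4131 0.2172 0.012 ]] [0.11294737 0.32044928 0.11527178 0.32035457]
top [(array([10, 10, 10,  9, 73], dtype=int32), array([304.24657534, 174.16438356]))]
side []
```

View pics/crop.png

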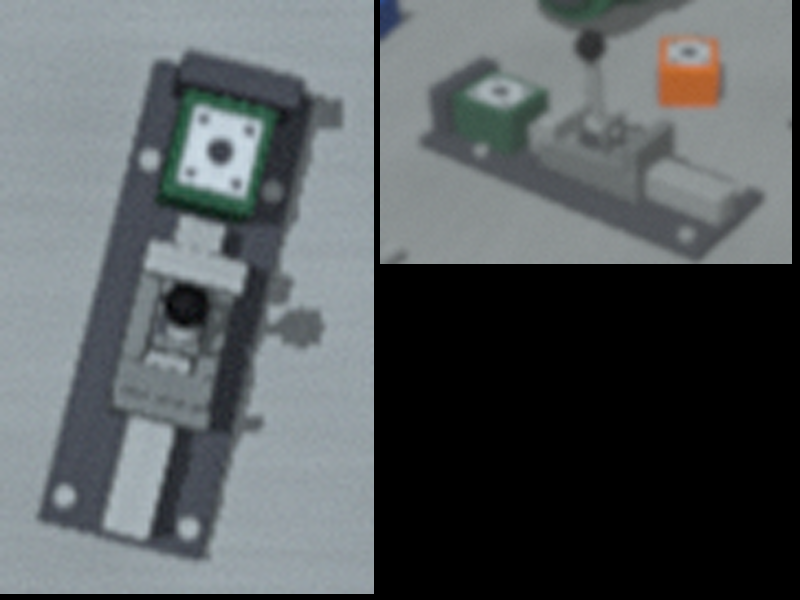

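The crop confirms it: square green block with a bright bored top against the dark stop, and a black ball at crop (186,305), which is px (304,174).

```bash
cat >> h.py <<'E'
def C(u,v): return onz("top",262+u/4.4,105+v/4.4,.012)
s1,s2,s3,s4=C(149,159),C(273,190),C(64,496),C(188,528)
e=(s1-s3)+(s2-s4);th=np.arctan2(e[1],e[0])
ex=np.array([np.cos(th),np.sin(th),0]);ey=np.array([-np.sin(th),np.cos(th),0])
n=(C(38,518)+C(208,558))/2;mid=(s1+s2+s3+s4)/4
O=mid+ex*(((n-mid)@ex)+.160);O[2]=0
def F(P): P=np.asarray(P)-O; return np.array([P@ex,P@ey,P[2]])
def Wd(x,y,z): return O+ex*x+ey*y+np.array([0,0,z])
E
python3 - <<'E'
from h import *
print("yaw",np.degrees(th),"O",O)
for k in((38,518),(208,558),(155,60),(149,159),(273,190),(64,496),(188,528)): print(k,F(C(*k)).round(4))
b,g=tri((304.2,174.2),(248.6,153.6));print("ball",b,g,F(b))
for k in((113,405),(208,428),(118,378),(213,400),(120,375)):
  P=onz("top",262+k[0]/4.4,105+k[1]/4.4,.07);print(k,F(P).round(4))
for k in((145,268),(243,290)): print("front",F(onz("top",262+k[0]/4.4,105+k[1]/4.4,.06)).round(4))
for k in((163,200),(252,215),(187,92),(274,103)): print("blk",F(onz("top",262+k[0]/4.4,105+k[1]/4.4,.057)).round(4))
for nn in((.005,.035),(-.105,.035)): print(proj("top",Wd(nn[0],nn[1],.06)))
E
```

```text
yaw -14.50983011382127 O [ 0.57126833 -0.21741549  0.        ]
(38, 518) [-0.1613  0.055   0.012 ]
(208, 558) [-0.1587 -0.0595  0.012 ]
(155, 60) [0.1542 0.055  0.012 ]
(149, 159) [0.0882 0.0426 0.012 ]
(273, 190) [ 0.089  -0.0426  0.012 ]
(64, 496) [-0.1431  0.042   0.012 ]
(188, 528) [-0.143 -0.042  0.012]
ball [ 0.55413907 -0.20351146  0.14174236] 0.0004951399735207349 [-0.02006652  0.00916889  0.14174236]
(113, 405) [-0.0816  0.0302  0.07  ]
(208, 428) [-0.0806 -0.0308  0.07  ]
(118, 378) [-0.0644  0.0313  0.07  ]
(213, 400) [-0.0628 -0.0296  0.07  ]
(120, 375) [-0.0623  0.0306  0.07  ]
front [0.0086 0.0311 0.06  ]
front [ 0.0107 -0.0325  0.06  ]
blk [0.0543 0.0304 0.057 ]
blk [ 0.0593 -0.027   0.057 ]
blk [0.1259 0.0325 0.057 ]
blk [ 0.1332 -0.0233  0.057 ]
[293.27770332 166.78233364]
[283.57232813 204.99507632]
```

```bash
python3 - <<'E'
from h import *
p=env.observe()["position"]
A=Wd(-.125,0,.064);print("A",A.round(4),"delta",(A-p).round(4),"ex",ex.round(4),"ey",ey.round(4))
j=.060
for a in (-.11,.2,.5,.8,1.1,1.3,1.47):
    by,bz=-.085*np.sin(a),.058+.085*np.cos(a);k=max(a,-.2)
    yc=by+.014*np.cos(k)+.0145;tz=bz+.014*np.sin(k)+.017
    print(a,(yc,tz),Wd(-.0425+j,yc,tz).round(4))
print("end",Wd(-.0425+j,-.0846,.0815+.017-.001))
E
```

```text
A [ 0.4503 -0.1861  0.064 ] delta [ 0.2984  0.3423 -0.1838] ex [ 0.9681 -0.2505  0.    ] ey [0.2505 0.9681 0.    ]
-0.11 (np.float64(0.037746540942553614), np.float64(0.1579493721145988)) [ 0.5977 -0.1853  0.1579]
0.2 (np.float64(0.011334038972197178), np.float64(0.1610870297476364)) [ 0.591  -0.2108  0.1611]
0.5 (np.float64(-0.01396501491489204), np.float64(0.1563064753011405)) [ 0.5847 -0.2353  0.1563]
0.8 (np.float64(-0.03672137379559913), np.float64(0.1442630555671024)) [ 0.579  -0.2574  0.1443]
1.1 (np.float64(-0.05490227990526393), np.float64(0.12603257336203416)) [ 0.5745 -0.275   0.126 ]
1.3 (np.float64(-0.06365746215971718), np.float64(0.11122721502893063)) [ 0.5723 -0.2834  0.1112]
1.47 (np.float64(-0.06865980946367735), np.float64(0.09748212823477534)) [ 0.571  -0.2883  0.0975]
end [ 0.56701396 -0.3037017   0.0975    ]
```

Emit:
jog_arm(hand=[0,0,0,0,0], travel=[[0.03,0.035,0],[0.03,0.035,0],[0.03,0.035,0],[0.03,0.035,0],[0.03,0.035,0]], yaw=[-0.106,-0.106,-0.106,-0.106,-0.106])

```text
time_s: 0.72
position: [0.3026, -0.3523, 0.2481]
tool_rot: [[0.968, -0.251, -0.0], [-0.251, -0.968, 0.0], [-0.0, -0.0, -1.0]]
ft_force: [0.4, -0.1, -0.2]
grip_width: 0.0
gripper_force: 0.0
```

Emit:
jog_arm(hand=[0,0,0,0,0], travel=[[0.037,0.042,0],[0.037,0.042,0],[0.037,0.042,0],[0.037,0.04,0],[0,0,0]], yaw=[0,0,0,0,0])

```text
time_s: 1.35
position: [0.4513, -0.185, 0.248]
tool_rot: [[0.97, -0.243, -0.0], [-0.243, -0.97, 0.001], [-0.001, -0.001, -1.0]]
ft_force: [-0.3, -1.4, 0.2]
grip_width: 0.0
gripper_force: 0.0
```

Emit:
jog_arm(hand=[0,0,0,0,0], travel=[[0,0,-0.05],[0,0,-0.05],[0,0,-0.04],[0,0,-0.02],[0,0,0]], yaw=[0,0,0,0,0])

```text
time_s: 1.98
position: [0.4489, -0.1878, 0.0872]
tool_rot: [[0.969, -0.248, -0.003], [-0.248, -0.969, 0.002], [-0.003, -0.001, -1.0]]
ft_force: [0.3, 0.2, 0.4]
grip_width: -0.0001
gripper_force: 0.0
```

```bash
python3 - <<'E'
from h import *
s=env.observe();print(F(s["position"]),s["ft_force"])
a=env.get_image("side")[130:230,180:330];b=env.get_image("top")[100:240,255:350]
o=np.zeros((580,800,3),np.uint8)
a=cv2.resize(a,None,fx=2.7,fy=2.7);b=cv2.resize(b,None,fx=4.0,fy=4.0)
o[:a.shape[0],390:390+a.shape[1]]=a;o[:b.shape[0],:b.shape[1]]=b
cv2.imwrite("pics/c2.png",o[:,:,::-1])
E
```

```text
[-0.12584553 -0.00200779  0.08724685] [0.26005617 0.2375406  0.43373911]
```

View pics/c2.png

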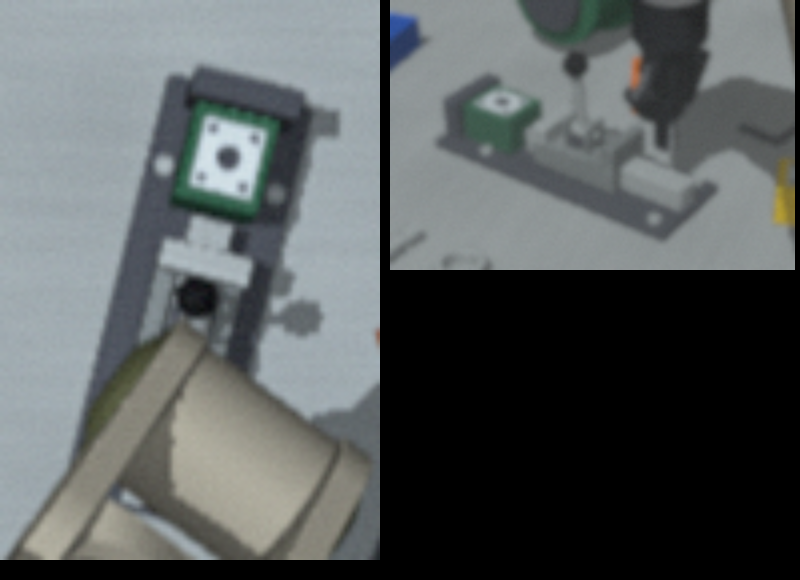

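The fingers (crop 660,140) are behind the push plate and over the rail, with nothing touching. Next: down, then push.

Emit:
jog_arm(hand=[0,0,0,0,0], travel=[[0.0005,0.002,-0.012],[0,0,-0.01],[0,0,0],[0.0097,-0.0025,0],[0.0097,-0.0025,0]], yaw=[0,0,0,0,0])

```text
time_s: 2.7
position: [0.4675, -0.1895, 0.067]
tool_rot: [[0.969, -0.247, -0.006], [-0.247, -0.969, 0.002], [-0.006, -0.001, -1.0]]
ft_force: [-15.3, 3.7, 23.1]
grip_width: 0.0
gripper_force: 11.3
```

Emit:
jog_arm(hand=[0,0,0,0,0], travel=[[0.0058,-0.0015,0],[0.0058,-0.0015,0],[0.0058,-0.0015,0],[0.0058,-0.0015,0],[0.0058,-0.0015,0]], yaw=[0,0,0,0,0])

```text
time_s: 3.32
position: [0.4963, -0.197, 0.067]
tool_rot: [[0.969, -0.247, -0.006], [-0.247, -0.969, 0.002], [-0.006, -0.001, -1.0]]
ft_force: [-16.6, 4.5, 22.6]
grip_width: 0.0003
gripper_force: 11.9
```

```bash
python3 - <<'E'
from h import *
s=env.observe();print(F(s["position"]),s["ft_force"],s["ft_force"]@ex)
E
```

```text
[-0.07765381  0.00095167  0.06697585] [-16.58224743   4.53274622  22.61307908] -17.189013061726968
```

Vertical force is 23 N, so the tip is dragging on the rail. I'll lift a little before continuing.

Emit:
jog_arm(hand=[0,0,0,0,0], travel=[[-0.002,0.0005,0.004],[0,0,0.004],[0,0,0],[0.0039,-0.001,0],[0,0,0]], yaw=[0,0,0,0,0])

```text
time_s: 3.95
position: [0.501, -0.1987, 0.0741]
tool_rot: [[0.969, -0.248, 0.0], [-0.248, -0.969, -0.0], [0.0, -0.0, -1.0]]
ft_force: [-0.1, 0.0, -0.1]
grip_width: 0.0
gripper_force: 0.0
```

```bash
python3 - <<'E'
from h import *
s=env.observe();print(F(s["position"]),s["ft_force"],s["ft_force"]@ex)
a=env.get_image("side")[130:230,180:330]
cv2.imwrite("pics/c3.png",cv2.resize(a,None,fx=5,fy=5,interpolation=cv2.INTER_CUBIC)[:,:,::-1])
E
```

```text
[-0.07272541  0.00051949  0.07412826] [-0.08878943  0.04911119 -0.14438428] -0.09826208203720807
```

View pics/c3.png

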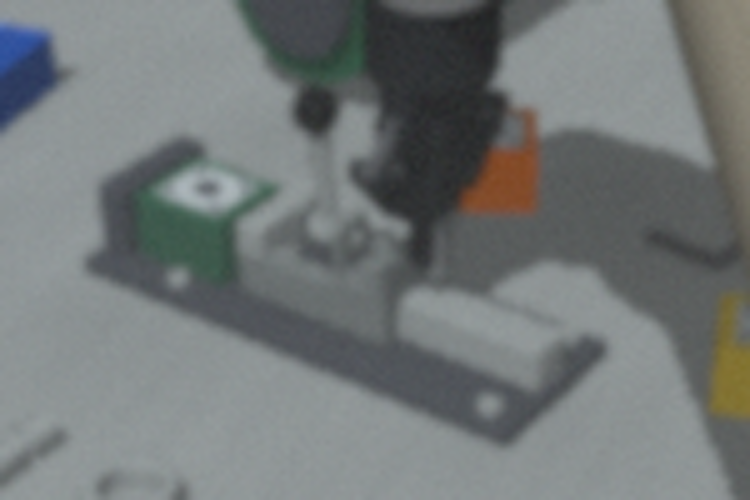

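The picture shows the finger (crop 425,260) behind the push plate and clear of the rail, with the jaw now at the block (240,245). Continuing to push slowly.

Emit:
jog_arm(hand=[0,0,0,0,0], travel=[[0.0029,-0.0007,0],[0.0029,-0.0007,0],[0.0019,-0.0005,0],[0.0019,-0.0005,0],[0.001,-0.0003,0]], yaw=[0,0,0,0,0])

```text
time_s: 4.62
position: [0.5113, -0.2012, 0.0742]
tool_rot: [[0.969, -0.248, -0.0], [-0.248, -0.969, 0.0], [-0.0, -0.0, -1.0]]
ft_force: [-1.7, -0.4, -2.1]
grip_width: -0.0
gripper_force: 1.0
```

```bash
python3 - <<'E'
from h import *
s=env.observe();print(F(s["position"]),s["ft_force"],s["ft_force"]@ex)
E
```

```text
[-0.06212873  0.00061919  0.07418759] [-1.69110744 -0.38791058 -2.13377587] -1.539979521200159
```

Emit:
jog_arm(hand=[0,0,0,0,0], travel=[[0.0015,-0.0004,0],[0.0015,-0.0004,0],[0.0015,-0.0004,0],[0.001,-0.0003,0],[0.001,-0.0003,0]], yaw=[0,0,0,0,0])

```text
time_s: 5.25
position: [0.5152, -0.2022, 0.0742]
tool_rot: [[0.969, -0.247, -0.007], [-0.247, -0.969, 0.002], [-0.007, -0.001, -1.0]]
ft_force: [-18.8, 2.6, 9.1]
grip_width: 0.0001
gripper_force: 9.0
```

```bash
python3 - <<'E'
from h import *
s=env.observe();print(F(s["position"]),s["ft_force"],s["ft_force"]@ex)
E
```

```text
[-0.05803826  0.00066057  0.07415246] [-18.75005946   2.64106553   9.0858516 ] -18.813728782003622
```

Emit:
jog_arm(hand=[0,0,0,0,0], travel=[[0.001,-0.0003,0],[0.0005,-0.0001,0],[0,0,0],[0,0,0],[0,0,0]], yaw=[0,0,0,0,0])

```text
time_s: 5.88
position: [0.5153, -0.2022, 0.0741]
tool_rot: [[0.969, -0.247, -0.01], [-0.247, -0.969, 0.003], [-0.011, -0.001, -1.0]]
ft_force: [-22.2, 1.5, 11.8]
grip_width: 0.0001
gripper_force: 11.2
```

```bash
python3 - <<'E'
from h import *
s=env.observe();print(F(s["position"]),s["ft_force"],s["ft_force"]@ex)
E
```

```text
[-0.05798252  0.00068643  0.07412767] [-22.18040392   1.46769956  11.78457551] -21.840679001010347
```

It's blocked at 22 N with no further motion, so the block is snug. Now backing off, rising and moving to the lever's +y side.

Emit:
jog_arm(hand=[0,0,0,0,0], travel=[[-0.01,0.0025,0],[-0.013,0.0035,0],[0,0,0.05],[0,0,0.05],[0,0,0.04]], yaw=[0,0,0,0,0])

```text
time_s: 6.5
position: [0.4969, -0.1976, 0.2169]
tool_rot: [[0.969, -0.247, 0.003], [-0.247, -0.969, -0.002], [0.004, 0.001, -1.0]]
ft_force: [0.2, -0.0, -0.2]
grip_width: 0.0001
gripper_force: 0.0
```

```bash
python3 - <<'E'
from h import *
s=env.observe();print(F(s["position"]),s["ft_force"])
a=env.get_image("side");b=env.get_image("top")
cv2.imwrite("pics/s4.png",a[:,:,::-1]);cv2.imwrite("pics/t4.png",b[:,:,::-1])
o=np.zeros((580,800,3),np.uint8)
A=cv2.resize(a[130:230,180:330],None,fx=2.7,fy=2.7);B=cv2.resize(b[100:240,255:350],None,fx=4,fy=4)
o[:A.shape[0],390:390+A.shape[1]]=A;o[:B.shape[0],:B.shape[1]]=B
cv2.imwrite("pics/c4.png",o[:,:,::-1])
E
```

```text
[-0.07698927  0.00049862  0.21685029] [ 0.23053204 -0.04393663 -0.18346237]
```

View pics/c4.png

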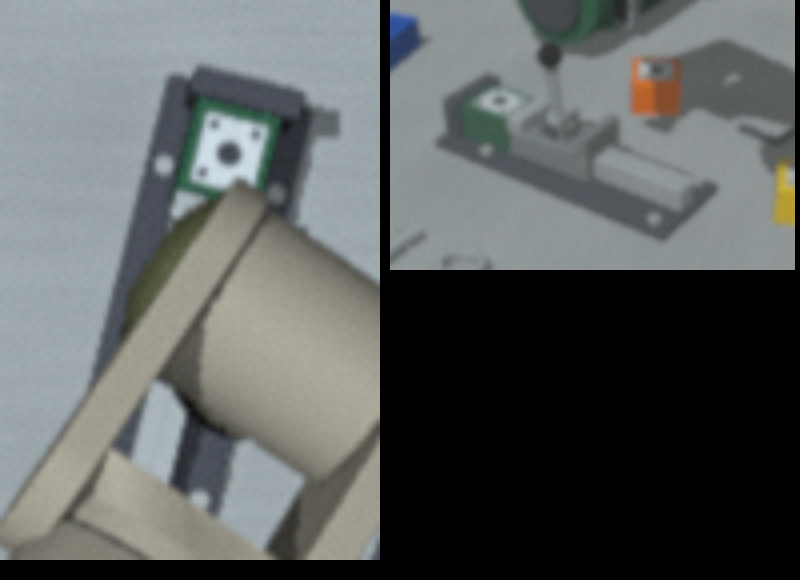

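The block sits between jaw and stop with no gap, and the jaw stayed put. The side-view ball is at px (239,151). I'll check it against the prediction while moving beside it.

```bash
python3 - <<'E'
from h import *
for j in(.056,.060): print(proj("side",Wd(-.0425+j,.009,.142)))
p=env.observe()["position"]; print(Wd(.0175,.058,.2169)-p)
E
```

```text
[239.22461747 150.39227425]
[238.13376097 150.02950766]
[ 0.10470062  0.03270391 -0.00212225]
```

Emit:
jog_arm(hand=[0,0,0,0,0], travel=[[0.014,0.054,0.01],[0.04,-0.01,0],[0.04,-0.01,0],[0.012,-0.003,0],[0,0,0]], yaw=[0,0,0,0,0])

```text
time_s: 7.22
position: [0.6028, -0.1665, 0.2231]
tool_rot: [[0.969, -0.247, -0.0], [-0.247, -0.969, 0.001], [-0.001, -0.0, -1.0]]
ft_force: [-0.2, 0.0, -1.0]
grip_width: -0.0002
gripper_force: 0.0
```

```bash
python3 - <<'E'
from h import *
s=env.observe();print(F(s["position"]),s["position"],s["ft_force"])
E
```

```text
[0.01772868 0.05719307 0.2230865 ] [ 0.60276105 -0.16648846  0.2230865 ] [-0.19727254  0.04457457 -1.0286032 ]
```

Emit:
jog_arm(hand=[0,0,0,0,0], travel=[[0,0,-0.04],[0,0,-0.033],[-0.0025,-0.0097,0],[-0.0025,-0.0097,0],[-0.0025,-0.0097,0.002]], yaw=[0,0,0,0,0])

```text
time_s: 7.85
position: [0.5949, -0.1966, 0.155]
tool_rot: [[0.969, -0.248, 0.002], [-0.248, -0.969, -0.001], [0.002, 0.0, -1.0]]
ft_force: [0.2, 1.0, -0.5]
grip_width: 0.0001
gripper_force: 0.4
```

Emit:
jog_arm(hand=[0,0,0,0,0], travel=[[-0.002,-0.0078,0.002],[-0.002,-0.0078,0.002],[-0.002,-0.0078,0],[-0.002,-0.0078,0],[-0.002,-0.0078,-0.001]], yaw=[0,0,0,0,0])

```text
time_s: 8.48
position: [0.5847, -0.2351, 0.1563]
tool_rot: [[0.969, -0.248, 0.0], [-0.248, -0.969, -0.0], [0.0, 0.0, -1.0]]
ft_force: [-0.9, 0.3, 0.0]
grip_width: 0.0001
gripper_force: 0.3
```

```bash
python3 - <<'E'
from h import *
s=env.observe();print(F(s["position"]),s["ft_force"],s["ft_force"]@ex,s["ft_force"]@ey)
E
```

```text
[ 0.01740133 -0.01375983  0.1562738 ] [-0.86995963  0.31508603  0.02442941] -0.921155560688143 0.08707126344236918
```

Emit:
jog_arm(hand=[0,0,0,0,0], travel=[[-0.002,-0.0078,-0.003],[-0.002,-0.0078,-0.005],[-0.0018,-0.0068,-0.005],[-0.0015,-0.0058,-0.006],[-0.0015,-0.0058,-0.007]], yaw=[0,0,0,0,0])

```text
time_s: 9.1
position: [0.5759, -0.2689, 0.1299]
tool_rot: [[0.969, -0.248, 0.0], [-0.248, -0.969, 0.0], [0.0, -0.0, -1.0]]
ft_force: [0.4, 1.3, 1.8]
grip_width: -0.0001
gripper_force: 0.7
```

```bash
python3 - <<'E'
from h import *
s=env.observe();print(F(s["position"]),s["ft_force"],s["ft_force"]@ex,s["ft_force"]@ey)
a=env.get_image("side")[130:230,180:330]
cv2.imwrite("pics/c5.png",cv2.resize(a,None,fx=5,fy=5,interpolation=cv2.INTER_CUBIC)[:,:,::-1])
E
```

```text
[ 0.01739611 -0.04869802  0.12986462] [0.38166785 1.26103601 1.83795781] 0.05354677210193422 1.3164402390673373
```

View pics/c5.png

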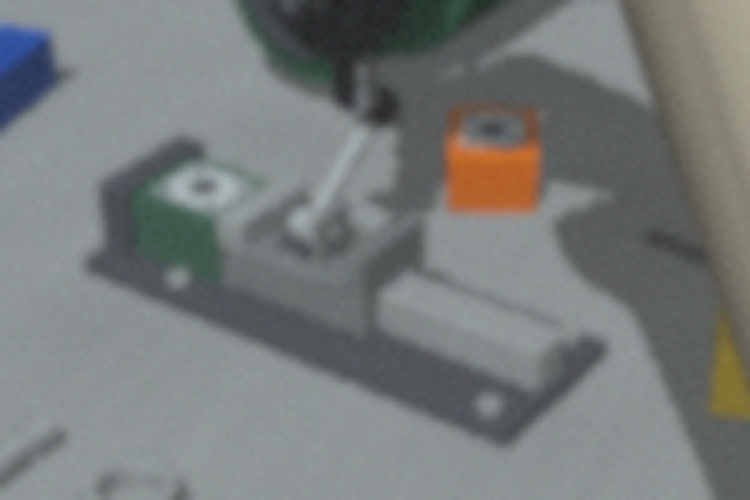

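The lever is about 55° over, with the finger on the ball (crop 375,100) and the block still snug. Continuing down.

Emit:
jog_arm(hand=[0,0,0,0,0], travel=[[-0.002,-0.0078,-0.008],[-0.0018,-0.0068,-0.009],[-0.0015,-0.0058,-0.008],[-0.001,-0.004,-0.004],[-0.0005,-0.002,-0.003]], yaw=[0,0,0,0,0])

```text
time_s: 9.78
position: [0.5691, -0.2956, 0.0982]
tool_rot: [[0.969, -0.248, 0.0], [-0.248, -0.969, -0.001], [0.0, 0.001, -1.0]]
ft_force: [0.6, 0.7, 1.0]
grip_width: -0.0002
gripper_force: 0.6
```

Emit:
jog_arm(hand=[0,0,0,0,0], travel=[[0,0,-0.001],[0,0,-0.001],[0,0,-0.001],[0,0,0],[0,0,0]], yaw=[0,0,0,0,0])

```text
time_s: 10.4
position: [0.5693, -0.2956, 0.0969]
tool_rot: [[0.969, -0.248, 0.001], [-0.248, -0.969, -0.002], [0.002, 0.002, -1.0]]
ft_force: [-3.8, -1.3, 10.0]
grip_width: -0.0003
gripper_force: 4.6
```

```bash
python3 - <<'E'
from h import *
s=env.observe();print(F(s["position"]),s["ft_force"],s["ft_force"]@ex,s["ft_force"]@ey)
E
```

```text
[ 0.01768341 -0.07620125  0.09689169] [-3.78597699 -1.28771414 10.03016191] -3.3425902403983003 -2.195203851183359
```

Emit:
jog_arm(hand=[0,0,0,0,0], travel=[[0,0,-0.001],[0,0,-0.001],[0,0,0],[0,0,0],[0,0,0]], yaw=[0,0,0,0,0])

```text
time_s: 11.02
position: [0.5694, -0.2958, 0.0964]
tool_rot: [[0.969, -0.247, 0.002], [-0.247, -0.969, -0.004], [0.003, 0.003, -1.0]]
ft_force: [-5.7, 0.8, 19.0]
grip_width: 0.0002
gripper_force: 9.3
```

```bash
python3 - <<'E'
from h import *
s=env.observe();print(F(s["position"]),s["ft_force"],s["ft_force"]@ex,s["ft_force"]@ey)
E
```

```text
[ 0.01785896 -0.07633008  0.09637953] [-5.70786555  0.84504959 19.03763001] -5.737535172597018 -0.6119870201413379
```

The resistance is stiff: 19 N, above the cam's 10 N maximum. The tip is at z 0.079 against 0.0805 expected for the ball top at the end stop. Lifting off and checking.

Emit:
jog_arm(hand=[0,0,0,0,0], travel=[[0,0,0.03],[0,0,0.05],[0,0,0.05],[-0.04,-0.04,0],[-0.04,-0.04,0]], yaw=[0,0,0,0,0])

```text
time_s: 11.65
position: [0.4886, -0.3754, 0.2239]
tool_rot: [[0.969, -0.246, 0.001], [-0.246, -0.969, -0.001], [0.001, 0.001, -1.0]]
ft_force: [-0.0, -0.1, -0.1]
grip_width: -0.0001
gripper_force: 0.0
```

Emit:
jog_arm(hand=[0,0,0,0,0], travel=[[-0.04,-0.04,0],[-0.04,-0.04,0],[-0.04,-0.04,0],[0,0,0],[0,0,0]], yaw=[0,0,0,0,0])

```text
time_s: 12.28
position: [0.3696, -0.4945, 0.2233]
tool_rot: [[0.969, -0.248, 0.0], [-0.248, -0.969, 0.0], [0.0, -0.0, -1.0]]
ft_force: [0.5, -0.2, 0.0]
grip_width: 0.0001
gripper_force: 0.0
```

```bash
python3 - <<'E'
from h import *
a=env.get_image("side");b=env.get_image("top")
o=np.zeros((600,800,3),np.uint8)
A=cv2.resize(a[130:230,180:330],None,fx=2.7,fy=2.7);B=cv2.resize(b[100:240,255:350],None,fx=4,fy=4);D=cv2.resize(a[230:360,85:250],None,fx=2.4,fy=2.4)
o[:270,390:795]=A;o[:560,:380]=B;o[280:592,390:786]=D
cv2.imwrite("pics/c6.png",o[:,:,::-1])
for q in(1.3,1.48,1.62):
    P=Wd(.0175,-.085*np.sin(q-.15),.058+.085*np.cos(q-.15)); s,t=proj("side",P),proj("top",P)
    print(q,"crop side",(s-[180,130])*2.7+[390,0],"top",(t-[255,100])*4)
print(env.observe()["position"])
E
```

```text
1.3 crop side [595.44868323  64.20665274] top [324.50223173 284.49526048]
1.48 crop side [598.11646122  73.63021453] top [326.70203852 288.99727719]
1.62 crop side [599.23990566  81.80698129] top [325.64187827 291.82822675]
[ 0.37022796 -0.4939746   0.22341103]
```

View pics/c6.png

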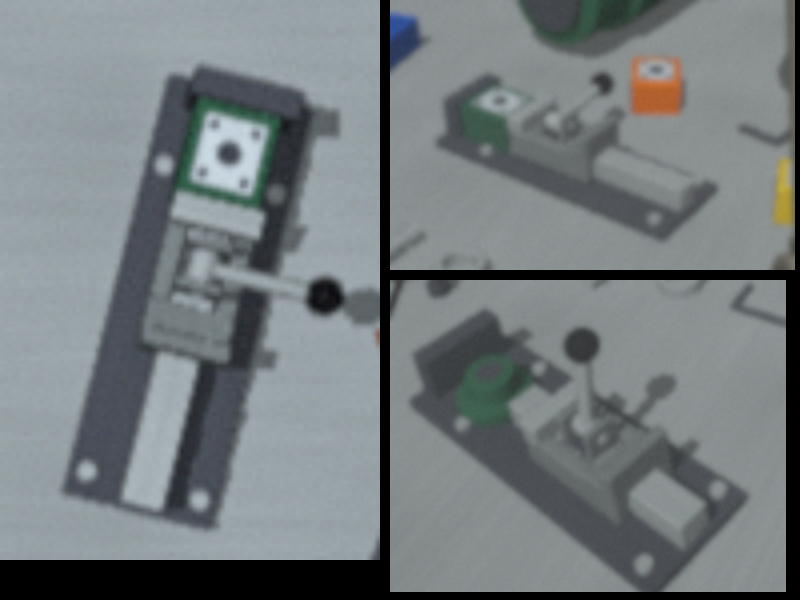

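The lever ball is at crop (601,83), against (599,82) predicted for the end stop at q=1.62. The block is snug between jaw and stop, and the twin fixture is untouched with its lever up at (581,345). Handing in.

```bash
python3 -c "
from rig import env
print(env.close_job())"
```

```text
the job is handed in; nothing more can be done
None
```

The valve block is clamped snugly against the end stop, its cam lever is flipped fully down to the stop, the twin fixture is untouched, and the job is handed in (about 12 s of robot time).

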